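# Sort power parts into stack-nest trays and stack them

## Robot

A 7-joint arm with a two-finger parallel gripper is mounted at the origin on a cart in front of the work surface, level with it; the furniture and walls round the work are solid. World frame = base frame: x ahead of the robot, y to its left, z up, the work surface at z = 0. Lengths are in m, angles in degrees, forces in N, time in s.
With the tool pointing down it reaches from about 0.425 to 0.875 m from the base axis. Payload 4.7 kg.
Tool frame: the origin (TCP) lies at the very end of the fingers, on their centre line; the grasp point (between the pads) lies 19 mm behind it; z points along the fingers, y is the line along which they close (so a half turn about z gives the same grasp; the last joint's range is limited). The gripper opens to 87 mm and grips with 3 to 60 N. Pads are 19 mm wide; open, the fingers measure 117 mm over their backs; the gripper's body (75 mm by 190 mm) begins 51 mm behind the grasp point.
Start: joints at [-64.796, 18.392, -4.016, 83.108, 1.295, 78.541, -3.26], TCP at [0.269, 0.592, 0.223] pointing down, gripper open.
Joint ranges: [-163.93, 163.93], [-17.29, 119.83], [-79.2, 71.16], [3.27, 140.29], [-89.18, 269.18], [5.43, 117.66], [-154.24, 154.24]. Speed limits (degrees/s): [147.25, 147.25, 180, 180, 180, 180, 180].

## Interface

Orientations are given as [roll, pitch, yaw] about the fixed x, y, z axes, in that order (R = Rz(yaw) Ry(pitch) Rx(roll)).
In Python, from cell import get_obs, read_camera, sign_off, silhouettes gives the robot as it stands.
- The arm moves only by the tool play_rows, never from a script. Its argument "steps" is a list that holds one entry, the list of rows, each a list of 7 numbers: the shift along the tool's x, y, z in m, then the turn, a rotation vector about the tool's x, y, z in rad, then the finger opening in m, from 0 to 0.087. A call has 1 to 12 rows; each row shifts and turns the commanded pose from where the row before left it, along the tool's axes as they then stand; what a row does not reach is not made up. A row lasts 1/10 s, in which the tool goes at most 50 mm and 8.59 degrees, less where a joint would pass 70% of its speed; a pose out of reach is approached as far as the arm can. A call is refused whole if a number of a shift passes 0.05 or a number of a turn 0.15, either way. A call with a gripper value outside its range is refused whole. The fingers move at their own pace and stop on an object; "force" is the grip in N (left out, the last holds). Time passes only in rows, so rows that do not move let the fingers close. It gives the time, the measured TCP pose, the force, the opening and the grip force at its end, in the units of the state.
- get_obs(): the state, without advancing time (a new reading comes with each control period).
- read_camera(name): name is "side" or "top" or "wrist"; returns a dict with "frame" (480x640x3 uint8, red, green, blue), "intrinsics" (3x3 intrinsics, pixels), "view" (4x4, takes a point from world to camera coordinates). Camera axes: x right, y up, looking along -z (the intrinsics and any distortion apply to the point x, -y, -z); pixel columns grow to the right and rows downward; lengths in m; the calibration is good to about 2 mm. A picture is of the moment at which its call begins. There is no depth.
- sign_off(): hands the job in; it is judged then, once.
Trained networks look in the newest picture that a camera, given by its name, has taken for a name from the list of things; names that differ only in an ending like _2 or _b are one class to them, and where a whole thing is asked for, a point or a joint stands for the part that bears it (a point fixed in the world has none). Each returns a list of dicts, best first, with "p" (0 to 1); they miss things now and then, are a little off and sometimes report something else, mostly with a low value. They report only what shows in the picture. A call takes as long as a camera call. They do not tell look-alikes from the thing itself.
- silhouettes(camera, name): "pixels" (480x640 bool, what is visible of it) and "extent" ([left, top, right, bottom] in pixels, round what is visible of it).
The state is a dict: "time_s": time; "qpos": joint angles; "joint_velocities": joint speeds; "effort": joint torques, N m; "tool_pos": TCP position; "tool_rot": TCP orientation; "force": force on the tool from outside, world axes, zero at the start; "wrist_torque": the same for the moment, N m; "grip_width": finger opening in m; "grasp_force": force on a finger pad.
Only numpy, scipy, OpenCV 4.12 (cv2) and the standard library are available. Lean on these libraries where they do the work, as an engineer would, in place of code of your own. Each camera call takes 0.05 s, during which the arm holds its last target. There are 200 camera calls.

## Task

Sort the four power parts lying about the two trays: the black mains plug and the beige adapter go into the grey tray, one in each bay, and the two AA cells into the blue tray, one in each bay so that they cannot touch. When all four lie on the bay floors, lift the blue tray by the bar in its middle and set it squarely on the grey one, turned so that the white labels are at opposite ends and it stands on the grey tray's posts instead of nesting down onto the parts. Leave the screw tin, eraser and solder spool where they are, let go of everything and leave the stack at rest.

Things in the scene. Friction and masses are not known exactly. Their poses are not given: they have to be found in the camera images.
- grey_tray: grey tray, 220 g, else the same tray and frame; stays at the bottom. 3 posts inside its rim, tops at z=44: two at the label (+x) end, one at the other. Labels at opposite ends, centres aligned: the blue tray stands on them, its origin 44 above this one's, with 4 mm of play each way. Labels at the same end: it nests, sinking onto the parts. A tray may lean 0.05 rad on the edge of the 3 mm black mat
- blue_tray: blue stack-nest tray (all mm), 206x126 over the rim, 50 high, 150 g. Origin: centre of underside; x along tray, z up. Floor 2.5 thick; a cross web (26 thick at foot) makes 2 bays, centred at x=+45 and -45, clear floor 64 (x) by 99 (y), walls flare outward. Grip bar on the web at the centre: 11 thick in x, 60 long in y, upright faces from z=24 to 42. White label tab on the rim at the +x end, x=103-119
- black_plug: black mains plug lying on its side, 56x48x36 mm with its pins and cable boot, about 40 g. Origin: centre of underside, z up. Solid body 36 mm high centred at x=+3, y=-3 mm: grasp it across its 26 mm flat sides, closing along the horizontal direction -40 deg from its x axis (i.e. +x turned clockwise from above); the other way it is 33 mm or more
- adapter: beige block-shaped mains adapter, about 120 g, 32 mm high, origin at the centre of its underside, z up. In plan 40 mm along the direction 12 deg from its x axis (counter-clockwise from above) and 28 mm across that: grasp across the 28 mm
- cell_black: AA cell lying down, dark grey with a cream end: 15 mm thick, 50 mm long, 24 g; can roll. Origin: half way along it, at its underside at the start (turns with the cell if it rolls). Its length lies level, in the body's xy plane, -60 deg from the x axis (counter-clockwise from above). Not the similar cell at the far left end of the desk
- cell_green: AA cell lying down, green with a cream end: 15 mm thick, 50 mm long, 24 g; can roll. Origin: half way along it, at its underside at the start (turns with the cell if it rolls). Its length lies level, in the body's xy plane, 70 deg from the x axis (counter-clockwise from above). Not the similar cell at the far left end of the desk
- screw_tin: bystander, front right: round tin, white with a brick-red lid, 64 mm across, 24 mm high; origin at the centre of its underside. To be left alone.
- eraser: bystander, front left of the trays: eraser in a blue sleeve, 34 x 44 x 12 mm; origin at the centre of its underside. To be left alone.
- solder_spool: bystander, at the back between the trays: spool of solder wire with red flanges, 54 mm across, 33 mm high, standing on a flange; origin near the centre of its underside. To be left alone.
There are look-alikes about, which are no part of the job. What is shaped like the black_plug but green, orange or yellow is not meant.

How it is judged:
By the outcome, as a careful person would: the job done as asked, in the order asked, and still so for the second after the job is handed in, with the robot touching nothing.
It also fails if it takes over 125 s, if anything falls off the work surface, if the arm or the gripper's body presses on something with over 40 N, if the wrist force passes 120 N, or if a joint passes its speed limit or range.

## Working session

There is one attempt and no reset: what is moved stays moved. The work goes in short steps, Python scripts to look and compute and a tool call to move; the robot and the scene stay as the last step left them, time stands still between calls to the robot, and variables do not carry over. Pictures are saved under pics/ and viewed, at most 15 in all, crops included, and the job is handed in when it is done.

Besides the shell and the picture viewer there is one more tool, called after "Emit:" as name(argument=value, ...), one argument or row to a line, values as JSON. play_rows: Moves the arm, as the interface text tells. Its arguments: {"type":"object","properties":{"steps":{"type":"array","items":{"type":"array","items":{"type":"array","items":{"type":"number"}}}},"force":{"type":"number"}},"required":["steps"]}

```bash
ls; mkdir -p pics; cat > h.py <<'E'
import cv2,numpy as np
from cell import *
def snap(n,fn=None):
    c=read_camera(n)
    if fn: cv2.imwrite('pics/'+fn,c['frame'][:,:,::-1])
    return c
def proj(c,P):
    P=np.atleast_2d(P);V=c['view'];q=(V[:3,:3]@P.T).T+V[:3,3]
    q=q*[1,-1,-1];u=(c['intrinsics']@q.T).T
    return u[:,:2]/u[:,2:]
def ray(c,px,z):
    V=c['view'];K=c['intrinsics'];d=np.linalg.inv(K)@[px[0],px[1],1.];d=d*[1,-1,-1]
    R=V[:3,:3];o=-R.T@V[:3,3];d=R.T@d
    return o+d*(z-o[2])/d[2]
E
python3 - <<'E'
from h import *
o=get_obs();print(o)
for n in('top','side','wrist'):
    c=snap(n,n+'0.png');print(n,[k for k in c],c['intrinsics'].round(1).tolist(),c['view'].round(3).tolist())
E
```

```text
pics
{'time_s': 0.0, 'qpos': array([-64.79827303,  18.43821711,  -4.01600998,  83.17406208,
         1.29479897,  78.53947157,  -3.26100385]), 'joint_velocities': array([ 0.00222285, -0.02169255,  0.03292416, -0.03844477, -0.14071188,
        0.05391007, -0.09673488]), 'effort': array([-2.75285765e-04, -4.91305304e+01, -4.03793771e-01, -3.12531495e+01,
       -6.37492631e-02,  4.39831743e-02,  1.67648582e-04]), 'tool_pos': array([0.26827186, 0.5914641 , 0.22147847]), 'tool_rot': array([-1.79893480e+02,  5.31034714e-03,  1.55607419e+02]), 'force': array([ 0.24567656, -0.36432631, -0.16798099]), 'wrist_torque': array([-0.05138943, -0.02319938,  0.01802638]), 'grasp_force': 0.0, 'grip_width': 0.08691080376218062}
top ['frame', 'intrinsics', 'view'] [[570.5, 0.0, 323.8], [0.0, 570.5, 240.7], [0.0, 0.0, 1.0]] [[0.02, -1.0, -0.008, 0.033], [0.998, 0.019, 0.063, -0.541], [-0.063, -0.009, 0.998, -1.245], [0.0, 0.0, 0.0, 1.0]]
side ['frame', 'intrinsics', 'view'] [[543.1, 0.0, 322.5], [0.0, 543.1, 242.2], [0.0, 0.0, 1.0]] [[-0.906, -0.422, 0.025, 0.505], [0.194, -0.363, 0.911, -0.127], [-0.376, 0.831, 0.411, -1.37], [0.0, 0.0, 0.0, 1.0]]
wrist ['frame', 'intrinsics', 'view'] [[331.1, 0.0, 312.5], [0.0, 331.1, 239.9], [0.0, 0.0, 1.0]] [[0.414, 0.91, -0.002, -0.648], [-0.874, 0.397, -0.279, 0.034], [-0.253, 0.118, 0.96, -0.392], [0.0, 0.0, 0.0, 1.0]]
```

View pics/top0.png

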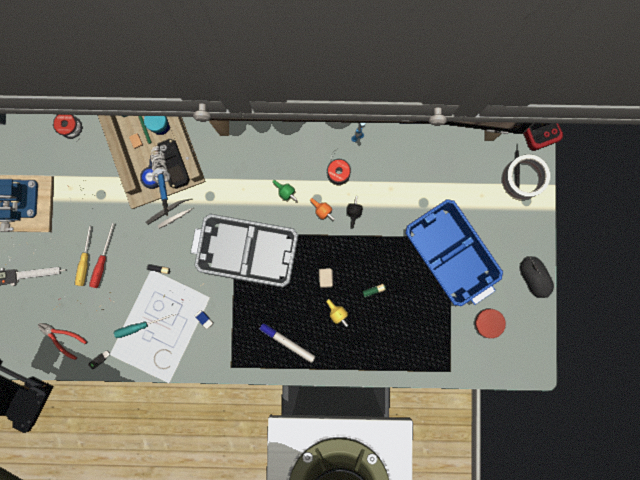

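View pics/side0.png

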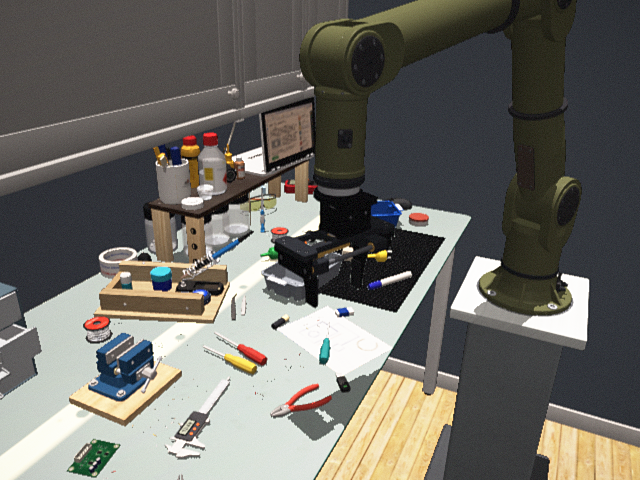

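The top view shows the grey tray at (247,250), blue tray at (455,252), tin at (490,323), eraser at (204,319) and spool at (339,171).

Candidates:
- **Plug:** black (354,210), green (287,190), orange (322,208), yellow (338,313). Black is the one asked for.
- **Adapter:** beige block (325,278).
- **Green cell:** (373,291).
- **Black cell:** (157,268). The item at (100,358) looks like something else.

I'll confirm these in one enlarged crop.

```bash
python3 - <<'E'
from h import *
c=snap('top');f=c['frame'][:,:,::-1]
a=cv2.resize(f[180:380,80:400],(800,500),interpolation=cv2.INTER_CUBIC);cv2.imwrite('pics/crop1.png',a)
zs=dict(black_plug=.018,adapter=.032,cell_black=.0075,cell_green=.0075,grey_tray=.05,blue_tray=.05,screw_tin=.024,eraser=.012,solder_spool=.03)
for n,z in zs.items():
    for r in silhouettes('top',n)[:4]:
        if r['p']<.2: continue
        m=r['pixels'];ys,xs=np.nonzero(m)
        if len(xs)<5: continue
        P=np.array([ray(c,p,z)[:2] for p in zip(xs,ys)])
        (cx,cy),(w,h),an=cv2.minAreaRect((P*1000).astype(np.float32))
        e,v=np.linalg.eigh(np.cov(P.T));d=np.degrees(np.arctan2(v[1,1],v[0,1]))
        print(n,round(r['p'],2),'px',xs.mean().round(),ys.mean().round(),'mean',P.mean(0).round(4),'rect',round(cx),round(cy),round(w),round(h),round(an,1),'pca',d.round(1))
E
```

```text
black_plug 0.67 px 354.0 212.0 mean [ 0.6063 -0.0216] rect 604 -18 36 53 57.4 pca 172.9
black_plug 0.65 px 284.0 190.0 mean [0.6517 0.1336] rect 653 135 43 49 1.1 pca 51.2
black_plug 0.61 px 322.0 210.0 mean [0.6091 0.0483] rect 609 50 58 37 78.0 pca 49.1
black_plug 0.5 px 337.0 313.0 mean [0.3819 0.0129] rect 384 14 45 48 84.9 pca -143.2
adapter 0.49 px 325.0 277.0 mean [0.4593 0.0402] rect 460 41 39 28 1.2 pca -174.2
cell_green 0.61 px 374.0 290.0 mean [ 0.434  -0.0684] rect 434 -68 15 46 19.5 pca 110.5
grey_tray 0.7 px 325.0 278.0 mean [0.4586 0.0386] rect 458 39 41 28 7.4 pca -172.0
grey_tray 0.65 px 244.0 249.0 mean [0.5159 0.2145] rect 517 218 223 130 80.8 pca 80.9
blue_tray 0.97 px 455.0 254.0 mean [ 0.5161 -0.2377] rect 514 -239 221 127 34.6 pca -145.4
screw_tin 0.73 px 489.0 323.0 mean [ 0.3679 -0.3197] rect 367 -319 61 65 1.2 pca 74.1
eraser 0.68 px 203.0 319.0 mean [0.3631 0.3074] rect 363 307 39 20 46.8 pca 45.5
solder_spool 0.63 px 338.0 171.0 mean [0.6941 0.015 ] rect 693 13 56 53 1.1 pca 167.2
```

View pics/crop1.png

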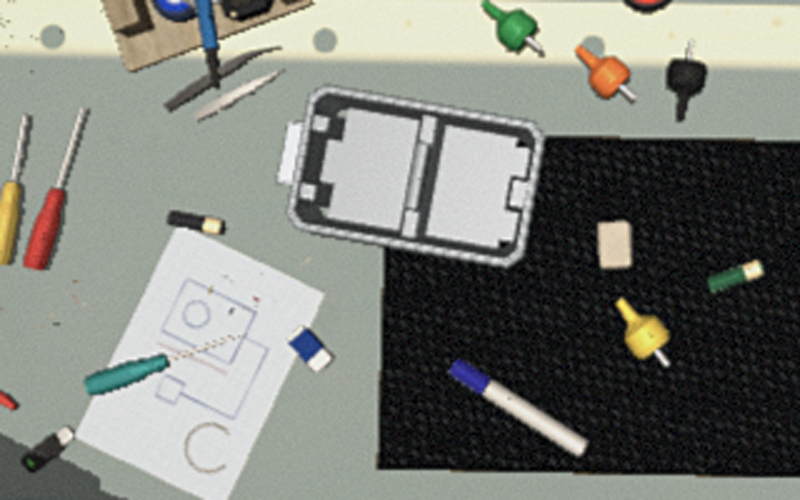

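The crop confirms the choices:
- **cell_black:** dark with a cream end at px (158,269). The item at (98,359) is a boxy stick with a white end.
- **Plug:** black one at (354,210).
- **Adapter:** beige at (325,278).
- **Green cell:** at (373,291).

The grey tray's label is at its left end.

```bash
cat >> h.py <<'E'
def yawof(o): return o['tool_rot'][2]
def plan(x,y,z,yaw,g,n=None,start=None):
    """rows from present (or start [x,y,z,yaw]) to target, pointing down"""
    from math import ceil
    o=get_obs();s=start or [*o['tool_pos'],yawof(o)]
    s=np.array(s,float);d=np.array([x,y,z])-s[:3];dy=(yaw-s[3]+180)%360-180
    n=n or max(1,ceil(np.linalg.norm(d)/.045),ceil(abs(dy)/8.2))
    rows=[];a=s[3]
    for i in range(n):
        t=np.radians(a);X=np.array([np.cos(t),np.sin(t),0]);Y=np.array([np.sin(t),-np.cos(t),0])
        k=d/n;rows.append([round(float(k@X),4),round(float(k@Y),4),round(float(-k[2]),4),0,0,round(float(-np.radians(dy/n)),4),g])
        a+=dy/n
    print(str(rows).replace(' ',''),'n',n);return [x,y,z,yaw]
E
python3 - <<'E'
from h import *
c=snap('top')
a=ray(c,(147.2,266.8),.0075);b=ray(c,(169.2,271.2),.0075);print(a,b,(a+b)/2,np.degrees(np.arctan2(*(b-a)[1::-1])))
p=(a+b)/2
an=np.degrees(np.arctan2(*(b-a)[1::-1]))
s=plan(p[0],p[1],.2,an%180,.06)
E
```

```text
[0.47486224 0.43640342 0.0075    ] [0.46605162 0.3869064  0.0075    ] [0.47045693 0.41165491 0.0075    ] -100.09311574223852
[[-0.0258,-0.0081,0.0023,0,0,0.1321,0.06],[-0.0267,-0.0046,0.0023,0,0,0.1321,0.06],[-0.0271,-0.0011,0.0023,0,0,0.1321,0.06],[-0.027,0.0025,0.0023,0,0,0.1321,0.06],[-0.0264,0.006,0.0023,0,0,0.1321,0.06],[-0.0254,0.0095,0.0023,0,0,0.1321,0.06],[-0.0239,0.0127,0.0023,0,0,0.1321,0.06],[-0.022,0.0158,0.0023,0,0,0.1321,0.06],[-0.0197,0.0185,0.0023,0,0,0.1321,0.06],[-0.0171,0.021,0.0023,0,0,0.1321,0.06]] n 10
```

Emit:
play_rows(
  steps=[
    [[-0.026, -0.008, 0.002, 0, 0, 0.132, 0.06], [-0.027, -0.005, 0.002, 0, 0, 0.132, 0.06], [-0.027, -0.001, 0.002, 0, 0, 0.132, 0.06], [-0.027, 0.0025, 0.002, 0, 0, 0.132, 0.06], [-0.026, 0.006, 0.002, 0, 0, 0.132, 0.06], [-0.025, 0.0095, 0.002, 0, 0, 0.132, 0.06], [-0.024, 0.0127, 0.002, 0, 0, 0.132, 0.06], [-0.022, 0.016, 0.002, 0, 0, 0.132, 0.06], [-0.02, 0.0185, 0.002, 0, 0, 0.132, 0.06], [-0.017, 0.021, 0.002, 0, 0, 0.132, 0.06], [0, 0, 0.03, 0, 0, 0, 0.06], [0, 0, 0.03, 0, 0, 0, 0.06]],
  ],
  force=20,
)

```text
time_s: 1.9
tool_pos: [0.4725, 0.4112, 0.1431]
tool_rot: [179.9, -0.1, 79.8]
force: [-0.7, 0.1, -0.6]
grip_width: 0.0601
grasp_force: 0.0
```

```bash
python3 - <<'E'
from h import *
o=get_obs();print(o['tool_pos'],o['tool_rot'],o['time_s'])
c=snap('wrist','w1.png')
V=c['view'];print('cam',-V[:3,:3].T@V[:3,3], 'tcp px',proj(c,o['tool_pos']),proj(c,[.470,.412,.0075]))
for nm in('cell_black',):
  for r in silhouettes('wrist',nm)[:3]:
    print(nm,r['p'],r['extent'])
    ys,xs=np.nonzero(r['pixels']);P=np.array([ray(c,p,.0075)[:2] for p in zip(xs,ys)])
    print(cv2.minAreaRect((P*1000).astype(np.float32)))
E
```

```text
[0.47248242 0.41119768 0.14311164] [ 1.79879471e+02 -1.41720442e-01  7.98240232e+01] 1.9
cam [0.48517942 0.48594644 0.30639395] tcp px [[313.28878419 291.16122751]] [[309.85731566 228.71829722]]
cell_black 0.79 [304.8, 203.1, 321.3, 257.4]
((470.2525329589844, 410.5904235839844), (50.96575927734375, 14.170268058776855), 80.0323257446289)
```

View pics/w1.png

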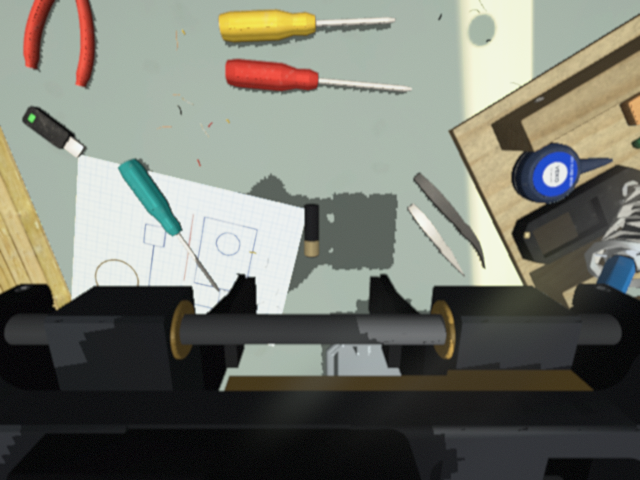

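The wrist view shows the black cell at px (312,230), with the USB stick clearly separate at (52,130).

Emit:
play_rows(
  steps=[
    [[-0.001, -0.002, 0.045, 0, 0, 0, 0.045], [0, 0, 0.045, 0, 0, 0, 0.045], [0, 0, 0.03, 0, 0, 0, 0.045], [0, 0, 0.016, 0, 0, 0, 0.045], [0, 0, 0, 0, 0, 0, 0.045], [0, 0, 0, 0, 0, 0, 0.045]],
  ],
)

```text
time_s: 2.6
tool_pos: [0.4696, 0.4122, 0.0085]
tool_rot: [179.9, -0.1, 80.0]
force: [0.4, 0.3, 0.9]
grip_width: 0.0452
grasp_force: 0.0
```

Emit:
play_rows(
  steps=[
    [[0, 0, 0.0055, 0, 0, 0, 0.045], [0, 0, 0, 0, 0, 0, 0.0], [0, 0, 0, 0, 0, 0, 0.0], [0, 0, 0, 0, 0, 0, 0.0], [0, 0, 0, 0, 0, 0, 0.0], [0, 0, 0, 0, 0, 0, 0.0], [0, 0, -0.01, 0, 0, 0, 0.0], [0, 0, -0.04, 0, 0, 0, 0.0], [0, 0, -0.05, 0, 0, 0, 0.0], [0, 0, -0.05, 0, 0, 0, 0.0]],
  ],
)

```text
time_s: 3.6
tool_pos: [0.4682, 0.4106, 0.153]
tool_rot: [-180.0, 0.0, 80.0]
force: [0.7, 1.4, -0.7]
grip_width: 0.0147
grasp_force: 20.0
```

```bash
python3 - <<'E'
from h import *
o=get_obs();print(o['tool_pos'],o['tool_rot'])
# above the outer (away from web) -x bay of blue: centre(.5206,-.2345), x dir -145.4
u=np.array([np.cos(np.radians(-145.4)),np.sin(np.radians(-145.4))]);C=np.array([.5206,-.2345])
p=C-.045*u;print(p)
plan(p[0],p[1],.2,124.6,0)
E
```

```text
[0.46818972 0.41060849 0.15301044] [-1.79984702e+02  3.59577394e-02  7.99634165e+01]
[ 0.55764114 -0.20894703]
[[-0.0425,0.014,-0.0034,0,0,-0.0556,0],[-0.0432,0.0116,-0.0034,0,0,-0.0556,0],[-0.0438,0.0092,-0.0034,0,0,-0.0556,0],[-0.0442,0.0068,-0.0034,0,0,-0.0556,0],[-0.0445,0.0043,-0.0034,0,0,-0.0556,0],[-0.0447,0.0018,-0.0034,0,0,-0.0556,0],[-0.0447,-0.0007,-0.0034,0,0,-0.0556,0],[-0.0446,-0.0032,-0.0034,0,0,-0.0556,0],[-0.0444,-0.0056,-0.0034,0,0,-0.0556,0],[-0.044,-0.0081,-0.0034,0,0,-0.0556,0],[-0.0435,-0.0105,-0.0034,0,0,-0.0556,0],[-0.0428,-0.0129,-0.0034,0,0,-0.0556,0],[-0.042,-0.0153,-0.0034,0,0,-0.0556,0],[-0.0411,-0.0176,-0.0034,0,0,-0.0556,0]] n 14
```

Emit:
play_rows(
  steps=[
    [[-0.0425, 0.014, -0.0035, 0, 0, -0.056, 0], [-0.043, 0.0115, -0.0035, 0, 0, -0.056, 0], [-0.044, 0.009, -0.0035, 0, 0, -0.056, 0], [-0.044, 0.007, -0.0035, 0, 0, -0.056, 0], [-0.0445, 0.0045, -0.0035, 0, 0, -0.056, 0], [-0.0445, 0.002, -0.0035, 0, 0, -0.056, 0], [-0.0445, -0.0005, -0.0035, 0, 0, -0.056, 0], [-0.0445, -0.003, -0.0035, 0, 0, -0.056, 0], [-0.0445, -0.0055, -0.0035, 0, 0, -0.056, 0], [-0.044, -0.008, -0.0035, 0, 0, -0.056, 0], [-0.0435, -0.0105, -0.0035, 0, 0, -0.056, 0], [-0.043, -0.013, -0.0035, 0, 0, -0.056, 0]],
  ],
)

```text
time_s: 4.8
tool_pos: [0.5473, -0.1212, 0.1942]
tool_rot: [179.9, 0.0, 118.6]
force: [0.1, 0.4, -0.6]
grip_width: 0.0147
grasp_force: 20.0
```

```bash
python3 - <<'E'
from h import *
o=get_obs();print(o['tool_pos'],o['tool_rot'],o['grip_width'])
c=snap('wrist','w2.png')
V=c['view'];print('cam',-V[:3,:3].T@V[:3,3])
# model overlay corners
u=np.array([np.cos(np.radians(-145.4)),np.sin(np.radians(-145.4)),0]);v=np.array([-u[1],u[0],0]);C=np.array([.5206,-.2345,0])
print('rim',proj(c,[C+a*.103*u+b*.063*v+[0,0,.05] for a,b in((1,1),(1,-1),(-1,-1),(-1,1))]).round())
print('bar',proj(c,[C+b*.03*v+[0,0,.042] for b in(1,-1)]).round())
for r in silhouettes('wrist','blue_tray')[:1]:
    print(r['p'],r['extent'])
plan(.5576,-.209,.2,124.6,0)
E
```

```text
[ 0.54732373 -0.12115232  0.19420497] [1.79908267e+02 2.97207245e-03 1.18616430e+02] 0.014677830540833915
cam [ 0.51002482 -0.05430441  0.35729805]
rim [[154. 370.]
 [123. 261.]
 [332. 240.]
 [342. 352.]]
bar [[244. 330.]
 [234. 279.]]
0.82 [118.8, 245.7, 332.6, 359.3]
[[-0.0382,-0.0142,-0.0026,0,0,-0.0585,0],[-0.0373,-0.0164,-0.0026,0,0,-0.0585,0]] n 2
```

View pics/w2.png

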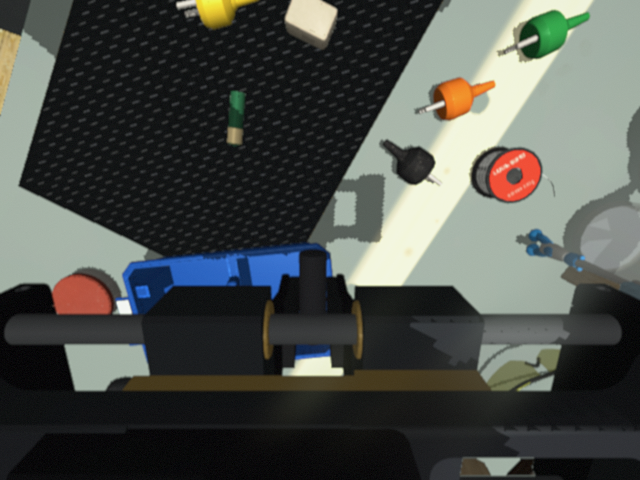

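Wrist view: the near rim of the blue tray runs from (123,263) to (330,244), within about 3 mm of my model. The black plug is at (413,165), the green cell at (236,117) and the adapter at (310,20). Now I lower the black cell into the far bay.

Emit:
play_rows(
  steps=[
    [[-0.039, -0.0145, 0, 0, 0, -0.0525, 0], [-0.038, -0.0165, 0, 0, 0, -0.0525, 0], [0, 0, 0, 0, 0, 0, 0], [0, 0, 0.045, 0, 0, 0, 0], [0, 0, 0.045, 0, 0, 0, 0], [0, 0, 0.04, 0, 0, 0, 0], [0, 0, 0, 0, 0, 0, 0], [0, 0, 0, 0, 0, 0, 0]],
  ],
)

```text
time_s: 5.7
tool_pos: [0.5591, -0.2012, 0.0638]
tool_rot: [-180.0, -0.0, 124.5]
force: [1.2, 0.1, -0.0]
grip_width: 0.015
grasp_force: 20.0
```

Emit:
play_rows(
  steps=[
    [[-0.007, -0.0055, 0, 0, 0, 0, 0], [0, 0, 0, 0, 0, 0, 0], [0, 0, 0.02, 0, 0, 0, 0], [0, 0, 0.02, 0, 0, 0, 0], [0, 0, 0.006, 0, 0, 0, 0], [0, 0, 0, 0, 0, 0, 0], [0, 0, 0, 0, 0, 0, 0]],
  ],
)

```text
time_s: 6.4
tool_pos: [0.5593, -0.211, 0.0184]
tool_rot: [179.9, 0.1, 124.5]
force: [-0.5, -0.1, 0.5]
grip_width: 0.0148
grasp_force: 20.0
```

Emit:
play_rows(
  steps=[
    [[0, 0, 0.004, 0, 0, 0, 0], [0, 0, 0.004, 0, 0, 0, 0], [0, 0, 0, 0, 0, 0, 0], [0, 0, 0, 0, 0, 0, 0]],
  ],
)

```text
time_s: 6.8
tool_pos: [0.5583, -0.2105, 0.009]
tool_rot: [-180.0, -0.0, 124.5]
force: [0.1, -0.4, 0.2]
grip_width: 0.0147
grasp_force: 20.0
```

Emit:
play_rows(
  steps=[
    [[0, 0, 0.002, 0, 0, 0, 0], [0, 0, 0, 0, 0, 0, 0.024], [0, 0, 0, 0, 0, 0, 0.024], [0, 0, 0, 0, 0, 0, 0.024], [0, 0, 0, 0, 0, 0, 0.024], [0, 0, -0.03, 0, 0, 0, 0.024], [0, 0, -0.05, 0, 0, 0, 0.024], [0, 0, -0.05, 0, 0, 0, 0.04], [0, 0, -0.05, 0, 0, 0, 0.05]],
  ],
)

```text
time_s: 7.7
tool_pos: [0.558, -0.2105, 0.189]
tool_rot: [180.0, -0.0, 124.5]
force: [1.6, -0.5, -0.1]
grip_width: 0.0334
grasp_force: 0.0
```

```bash
python3 - <<'E'
from h import *
o=get_obs();print(o['tool_pos'],o['tool_rot'],o['force'])
plan(.434,-.068,.11,110.5,.05)
E
```

```text
[ 0.55796399 -0.2105375   0.18899725] [ 1.79995493e+02 -2.88225779e-03  1.24475034e+02] [ 1.57189416 -0.54028995 -0.08509584]
[[0.0375,-0.0043,0.0158,0,0,0.0488,0.05],[0.0373,-0.0061,0.0158,0,0,0.0488,0.05],[0.0369,-0.0079,0.0158,0,0,0.0488,0.05],[0.0365,-0.0097,0.0158,0,0,0.0488,0.05],[0.036,-0.0115,0.0158,0,0,0.0488,0.05]] n 5
```

Emit:
play_rows(
  steps=[
    [[0.0375, -0.0045, 0.016, 0, 0, 0.049, 0.05], [0.0375, -0.006, 0.016, 0, 0, 0.049, 0.05], [0.037, -0.008, 0.016, 0, 0, 0.049, 0.05], [0.0365, -0.0095, 0.016, 0, 0, 0.049, 0.05], [0.036, -0.0115, 0.016, 0, 0, 0.049, 0.05], [0, 0, 0, 0, 0, 0, 0.05], [0, 0, 0, 0, 0, 0, 0.05]],
  ],
)

```text
time_s: 8.4
tool_pos: [0.4341, -0.0673, 0.1071]
tool_rot: [180.0, -0.0, 110.6]
force: [0.5, -0.4, 0.4]
grip_width: 0.0498
grasp_force: 0.0
```

```bash
python3 - <<'E'
from h import *
o=get_obs();print(o['tool_pos'],o['tool_rot'])
c=snap('wrist','w3.png')
for r in silhouettes('wrist','cell_green')[:3]:
    print(r['p'],r['extent'])
    ys,xs=np.nonzero(r['pixels']);P=np.array([ray(c,p,.0105)[:2] for p in zip(xs,ys)])
    print(cv2.minAreaRect((P*1000).astype(np.float32)))
c=snap('top');f=c['frame'][:,:,::-1]
cv2.imwrite('pics/t2.png',cv2.resize(f[190:315,395:515],(720,750))[:600])
E
```

```text
[ 0.43408115 -0.06725759  0.10707799] [ 1.79965256e+02 -1.96867456e-02  1.10561014e+02]
0.95 [303.3, 213.3, 315.8, 274.9]
((433.19415283203125, -70.20181274414062), (13.294418334960938, 51.396278381347656), 20.82389259338379)
```

View pics/t2.png

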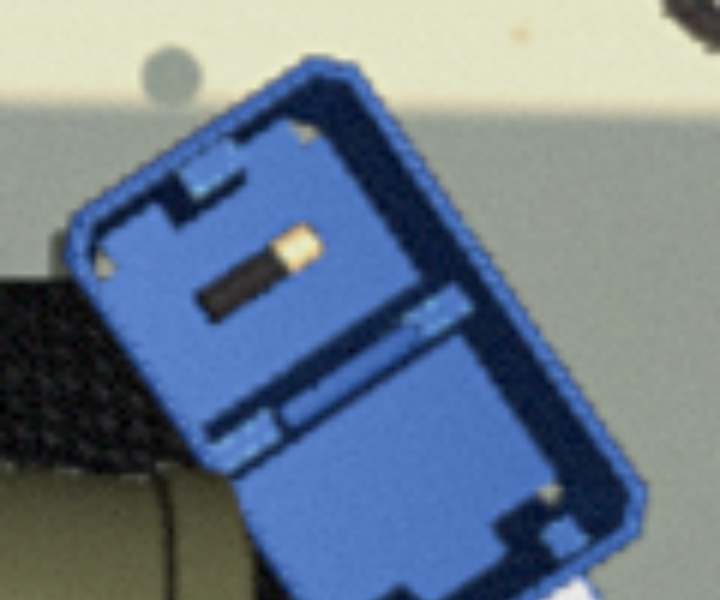

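The crop shows the black cell lying in the middle of the far bay, at about (260,275).

Emit:
play_rows(
  steps=[
    [[-0.0025, -0.002, 0.035, 0, 0, 0, 0.045], [0, 0, 0.035, 0, 0, 0, 0.045], [0, 0, 0.025, 0, 0, 0, 0.045], [0, 0, 0.006, 0, 0, 0, 0.045], [0, 0, 0, 0, 0, 0, 0.045], [0, 0, 0, 0, 0, 0, 0.0], [0, 0, 0, 0, 0, 0, 0.0], [0, 0, 0, 0, 0, 0, 0.0], [0, 0, 0, 0, 0, 0, 0.0], [0, 0, 0, 0, 0, 0, 0.0]],
  ],
)

```text
time_s: 9.55
tool_pos: [0.4338, -0.0707, 0.0065]
tool_rot: [179.9, 0.0, 110.5]
force: [-0.1, 0.8, 2.3]
grip_width: 0.0145
grasp_force: 20.0
```

```bash
python3 - <<'E'
from h import *
p=np.array([.5212,-.2356])+.045*np.array([-.823,-.568]);print(p)
s=plan(.434,-.068,.12,110.6,0,3)
s=plan(p[0],p[1],.12,124.6,0,start=s)
E
```

```text
[ 0.484165 -0.26116 ]
[[0.0008,0.0004,-0.0378,0,0,-0.0008,0],[0.0008,0.0004,-0.0378,0,0,-0.0008,0],[0.0008,0.0004,-0.0378,0,0,-0.0008,0]] n 3
[[-0.0397,-0.0042,-0.0,0,0,-0.0489,0],[-0.0394,-0.0061,-0.0,0,0,-0.0489,0],[-0.0391,-0.0081,-0.0,0,0,-0.0489,0],[-0.0387,-0.01,-0.0,0,0,-0.0489,0],[-0.0381,-0.0118,-0.0,0,0,-0.0489,0]] n 5
```

Emit:
play_rows(
  steps=[
    [[0.001, 0, -0.02, 0, 0, 0, 0], [0.001, 0, -0.046, 0, 0, 0, 0], [0.001, 0.001, -0.048, 0, 0, 0, 0], [-0.0395, -0.004, 0, 0, 0, -0.049, 0], [-0.0395, -0.006, 0, 0, 0, -0.049, 0], [-0.039, -0.008, 0, 0, 0, -0.049, 0], [-0.0385, -0.01, 0, 0, 0, -0.049, 0], [-0.038, -0.012, 0, 0, 0, -0.049, 0], [0, 0, 0.03, 0, 0, 0, 0], [0, 0, 0.03, 0, 0, 0, 0], [0, 0, 0, 0, 0, 0, 0], [0, 0, 0, 0, 0, 0, 0]],
  ],
)

```text
time_s: 10.75
tool_pos: [0.4827, -0.2602, 0.0601]
tool_rot: [-180.0, -0.0, 124.5]
force: [-0.7, -0.4, 0.1]
grip_width: 0.0148
grasp_force: 20.0
```

Emit:
play_rows(
  steps=[
    [[0, 0, 0.025, 0, 0, 0, 0], [0, 0, 0.015, 0, 0, 0, 0], [0, 0, 0.008, 0, 0, 0, 0], [0, 0, 0, 0, 0, 0, 0], [0, 0, 0, 0, 0, 0, 0]],
  ],
)

```text
time_s: 11.25
tool_pos: [0.4834, -0.2607, 0.0128]
tool_rot: [180.0, 0.0, 124.5]
force: [0.6, -0.3, -0.3]
grip_width: 0.0144
grasp_force: 20.0
```

Emit:
play_rows(
  steps=[
    [[0, 0, 0.003, 0, 0, 0, 0], [0, 0, 0.002, 0, 0, 0, 0], [0, 0, 0, 0, 0, 0, 0], [0, 0, 0, 0, 0, 0, 0.024], [0, 0, 0, 0, 0, 0, 0.024], [0, 0, 0, 0, 0, 0, 0.024], [0, 0, 0, 0, 0, 0, 0.024], [0, 0, -0.04, 0, 0, 0, 0.024], [0, 0, -0.05, 0, 0, 0, 0.04], [0, 0, -0.05, 0, 0, 0, 0.06]],
  ],
)

```text
time_s: 12.25
tool_pos: [0.4821, -0.2602, 0.148]
tool_rot: [-179.9, -0.1, 124.5]
force: [1.1, 0.1, -0.1]
grip_width: 0.0332
grasp_force: 0.0
```

```bash
python3 - <<'E'
from h import *
# adapter: stand back so wrist cam sees; yaw 7 -> closing along ~97
s=plan(.4593,.04,.14,97,.06)
E
```

```text
[[0.0372,0.0216,0.0011,0,0,0.0685,0.06],[0.0386,0.019,0.0011,0,0,0.0685,0.06],[0.0398,0.0163,0.0011,0,0,0.0685,0.06],[0.0408,0.0135,0.0011,0,0,0.0685,0.06],[0.0417,0.0107,0.0011,0,0,0.0685,0.06],[0.0423,0.0078,0.0011,0,0,0.0685,0.06],[0.0427,0.0049,0.0011,0,0,0.0685,0.06]] n 7
```

```bash
python3 - <<'E'
from h import *
s=plan(.4593,.04,.14,26,.06,12)
E
```

```text
[[0.0217,0.0126,0.0007,0,0,0.1432,0.06],[0.0233,0.0094,0.0007,0,0,0.1432,0.06],[0.0244,0.0059,0.0007,0,0,0.1432,0.06],[0.025,0.0024,0.0007,0,0,0.1432,0.06],[0.0251,-0.0012,0.0007,0,0,0.1432,0.06],[0.0246,-0.0047,0.0007,0,0,0.1432,0.06],[0.0237,-0.0082,0.0007,0,0,0.1432,0.06],[0.0223,-0.0115,0.0007,0,0,0.1432,0.06],[0.0204,-0.0146,0.0007,0,0,0.1432,0.06],[0.0181,-0.0173,0.0007,0,0,0.1432,0.06],[0.0155,-0.0198,0.0007,0,0,0.1432,0.06],[0.0125,-0.0218,0.0007,0,0,0.1432,0.06]] n 12
```

Emit:
play_rows(
  steps=[
    [[0.0215, 0.0125, 0.001, 0, 0, 0.143, 0.06], [0.0235, 0.0095, 0.001, 0, 0, 0.143, 0.06], [0.0245, 0.006, 0.001, 0, 0, 0.143, 0.06], [0.025, 0.0025, 0.001, 0, 0, 0.143, 0.06], [0.025, -0.001, 0.001, 0, 0, 0.143, 0.06], [0.0245, -0.0045, 0.001, 0, 0, 0.143, 0.06], [0.0235, -0.008, 0.001, 0, 0, 0.143, 0.06], [0.0225, -0.0115, 0.001, 0, 0, 0.143, 0.06], [0.0205, -0.0145, 0.001, 0, 0, 0.143, 0.06], [0.018, -0.0175, 0.001, 0, 0, 0.143, 0.06], [0.0155, -0.02, 0.001, 0, 0, 0.143, 0.06], [0.0125, -0.022, 0.001, 0, 0, 0.143, 0.06]],
  ],
)

```text
time_s: 13.45
tool_pos: [0.4598, 0.0411, 0.135]
tool_rot: [-180.0, -0.0, 25.8]
force: [-0.7, 0.7, 0.6]
grip_width: 0.0601
grasp_force: 0.0
```

```bash
python3 - <<'E'
from h import *
c=snap('wrist','w4.png')
o=get_obs();print(o['tool_pos'],o['tool_rot'],proj(c,[.46,.04,.03]))
for r in silhouettes('wrist','adapter')[:2]:
    print(r['p'],r['extent'])
    ys,xs=np.nonzero(r['pixels']);P=np.array([ray(c,p,.035)[:2] for p in zip(xs,ys)])
    print(cv2.minAreaRect((P*1000).astype(np.float32)))
f=c['frame'][:,:,::-1];cv2.imwrite('pics/w4c.png',cv2.resize(f[120:320,200:460],(780,600)))
E
```

```text
[0.45920596 0.04594945 0.13470202] [-1.79856782e+02 -2.81240691e-02  2.57009192e+01] [[313.64248863 237.95044612]]
0.88 [293.8, 211.6, 337.3, 263.6]
((461.9225158691406, 39.08359909057617), (43.708370208740234, 28.504159927368164), 4.8409905433654785)
0.2 [434.7, 62.5, 507.0, 146.9]
((604.0751342773438, -17.18720245361328), (35.940792083740234, 65.63215637207031), 58.41826248168945)
```

View pics/w4c.png

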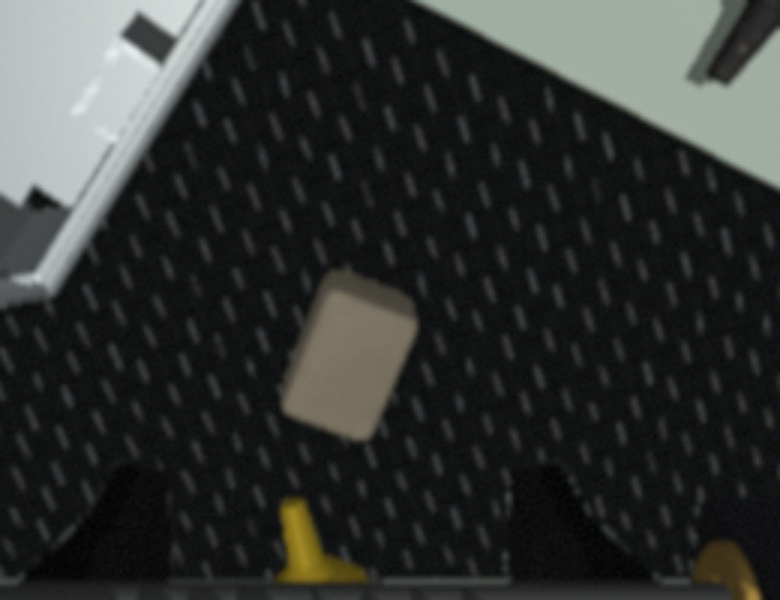

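```bash
python3 - <<'E'
from h import *
c=snap('wrist')
Q=[ray(c,(200+x/3,120+y/3),.035) for x,y in((333,290),(418,325),(368,440),(283,410))]
m=np.mean(Q,0);e=(Q[0]-Q[3])+(Q[1]-Q[2]);an=np.degrees(np.arctan2(e[1],e[0]));print(m,an,[np.linalg.norm(Q[i]-Q[i-1]) for i in range(4)])
o=get_obs();print(o['tool_pos'],o['tool_rot'])
s=plan(m[0],m[1],.10,an,.06,4)
# grey tray refine from top: white-ish rim; also project model
E
```

```text
[0.45859217 0.03938251 0.035     ] 4.273622764772856 [np.float64(0.037028360505375335), np.float64(0.025143215235211083), np.float64(0.03603518252526695), np.float64(0.02547799316298017)]
[0.45972919 0.04146407 0.13484332] [-1.79996340e+02  2.27521589e-02  2.64236705e+01]
[[-0.0005,0.0003,0.0087,0,0,0.0966,0.06],[-0.0005,0.0004,0.0087,0,0,0.0966,0.06],[-0.0004,0.0004,0.0087,0,0,0.0966,0.06],[-0.0004,0.0005,0.0087,0,0,0.0966,0.06]] n 4
```

Emit:
play_rows(
  steps=[
    [[-0.0005, 0.0005, 0, 0, 0, 0.095, 0.06], [-0.0005, 0.0005, 0.02, 0, 0, 0.095, 0.06], [-0.0005, 0.0005, 0.03, 0, 0, 0.095, 0.06], [-0.0005, 0.0005, 0.03, 0, 0, 0.095, 0.06], [0, 0, 0.03, 0, 0, 0, 0.06], [0, 0, 0.012, 0, 0, 0, 0.06], [0, 0, 0, 0, 0, 0, 0.06], [0, 0, 0, 0, 0, 0, 0], [0, 0, 0, 0, 0, 0, 0], [0, 0, 0, 0, 0, 0, 0], [0, 0, 0, 0, 0, 0, 0], [0, 0, 0, 0, 0, 0, 0]],
  ],
  force=35,
)

```text
time_s: 14.8
tool_pos: [0.4592, 0.0378, 0.0136]
tool_rot: [-180.0, -0.1, 4.4]
force: [0.4, -1.0, 0.5]
grip_width: 0.0277
grasp_force: 4.0
```

```bash
python3 - <<'E'
from h import *
c=snap('top');f=c['frame'][:,:,::-1]
cv2.imwrite('pics/t3.png',cv2.resize(f[200:300,185:310],(750,600),interpolation=cv2.INTER_CUBIC))
th=np.radians(80.9);u=np.array([np.cos(th),np.sin(th),0]);v=np.array([-u[1],u[0],0]);C=np.array([.516,.210,.003])
pr=lambda L:((proj(c,L)-[185,200])*6).round().tolist()
print('rim',pr([C+a*.103*u+b*.063*v+[0,0,.05] for a,b in((1,1),(1,-1),(-1,-1),(-1,1))]))
print('bar',pr([C+b*.03*v+[0,0,.042] for b in(1,-1)]),'tab',pr([C+.119*u+[0,0,.05]]))
E
```

```text
rim [[52.0, 418.0], [119.0, 74.0], [682.0, 175.0], [618.0, 521.0]]
bar [[355.0, 379.0], [386.0, 216.0]] tab [[42.0, 237.0]]
```

View pics/t3.png

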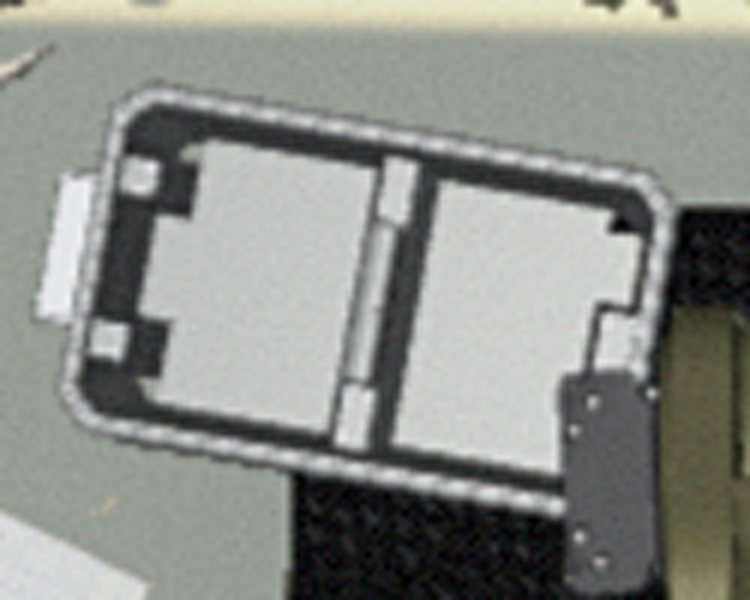

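The grey tray matches my model to about 2 mm: the rim's top-left corner is near (118,95) and the bar near (373,300) in the crop.

```bash
python3 - <<'E'
from h import *
o=get_obs();print(o['grasp_force'],o['grip_width'],o['tool_pos'],o['tool_rot'])
s=plan(.4592,.0378,.105,4.4,0,2)
plan(.5074,.1641,.12,80.8,0,start=s)
E
```

```text
35.00043332576752 0.027583337138926484 [0.45918331 0.0378005  0.01357444] [-1.79975358e+02 -5.21222525e-02  4.41311097e+00]
[[0.0,0.0,-0.0457,0,0,0.0001,0],[0.0,0.0,-0.0457,0,0,0.0001,0]] n 2
[[0.0058,-0.0122,-0.0015,0,0,-0.1333,0],[0.0073,-0.0113,-0.0015,0,0,-0.1333,0],[0.0088,-0.0103,-0.0015,0,0,-0.1333,0],[0.0101,-0.009,-0.0015,0,0,-0.1333,0],[0.0112,-0.0076,-0.0015,0,0,-0.1333,0],[0.0121,-0.006,-0.0015,0,0,-0.1333,0],[0.0128,-0.0044,-0.0015,0,0,-0.1333,0],[0.0133,-0.0026,-0.0015,0,0,-0.1333,0],[0.0135,-0.0008,-0.0015,0,0,-0.1333,0],[0.0135,0.001,-0.0015,0,0,-0.1333,0]] n 10
```

Emit:
play_rows(
  steps=[
    [[0, 0, -0.046, 0, 0, 0, 0], [0, 0, -0.046, 0, 0, 0, 0], [0.006, -0.012, -0.0015, 0, 0, -0.133, 0], [0.0075, -0.0115, -0.0015, 0, 0, -0.133, 0], [0.009, -0.0105, -0.0015, 0, 0, -0.133, 0], [0.01, -0.009, -0.0015, 0, 0, -0.133, 0], [0.011, -0.0075, -0.0015, 0, 0, -0.133, 0], [0.012, -0.006, -0.0015, 0, 0, -0.133, 0], [0.013, -0.0045, -0.0015, 0, 0, -0.133, 0], [0.0135, -0.0025, -0.0015, 0, 0, -0.133, 0], [0.0135, -0.001, -0.0015, 0, 0, -0.133, 0], [0.0135, 0.001, -0.0015, 0, 0, -0.133, 0]],
  ],
)

```text
time_s: 16.05
tool_pos: [0.5075, 0.1647, 0.1198]
tool_rot: [-180.0, 0.0, 80.9]
force: [0.4, -0.1, -0.6]
grip_width: 0.0277
grasp_force: 35.0
```

Emit:
play_rows(
  steps=[
    [[0, 0, 0, 0, 0, 0, 0], [0, 0, 0, 0, 0, 0, 0]],
  ],
)

```text
time_s: 16.25
tool_pos: [0.5073, 0.1637, 0.1197]
tool_rot: [-180.0, 0.1, 80.4]
force: [0.4, 0.7, -0.2]
grip_width: 0.0276
grasp_force: 35.0
```

Emit:
play_rows(
  steps=[
    [[0, 0, 0.035, 0, 0, 0, 0], [0, 0, 0.035, 0, 0, 0, 0], [0, 0, 0.02, 0, 0, 0, 0], [0, 0, 0.009, 0, 0, 0, 0], [0, 0, 0, 0, 0, 0, 0], [0, 0, 0, 0, 0, 0, 0]],
  ],
)

```text
time_s: 16.85
tool_pos: [0.5085, 0.1641, 0.0221]
tool_rot: [179.9, -0.0, 80.5]
force: [0.2, 1.3, -0.7]
grip_width: 0.028
grasp_force: 35.0
```

Emit:
play_rows(
  steps=[
    [[0, 0, 0.003, 0, 0, 0, 0], [0, 0, 0.002, 0, 0, 0, 0], [0, 0, 0, 0, 0, 0, 0], [0, 0, 0, 0, 0, 0, 0.04], [0, 0, 0, 0, 0, 0, 0.04], [0, 0, 0, 0, 0, 0, 0.04], [0, 0, 0, 0, 0, 0, 0.04], [0, 0, -0.04, 0, 0, 0, 0.04], [0, 0, -0.05, 0, 0, 0, 0.04], [0, 0, -0.05, 0, 0, 0, 0.06]],
  ],
)

```text
time_s: 17.85
tool_pos: [0.5071, 0.1639, 0.1573]
tool_rot: [-179.9, 0.1, 80.6]
force: [1.7, 1.1, -0.6]
grip_width: 0.0429
grasp_force: 0.0
```

```bash
python3 - <<'E'
from h import *
o=get_obs();print(o['tool_pos'],o['tool_rot'],o['force'])
s=plan(.604,-.018,.15,90,.065)
E
```

```text
[0.5070611  0.163866   0.15729133] [-1.79946423e+02  5.44752072e-02  8.05911619e+01] [ 1.74835767  1.10178786 -0.62014858]
[[-0.0327,0.0251,0.0015,0,0,-0.0328,0.065],[-0.0335,0.024,0.0015,0,0,-0.0328,0.065],[-0.0343,0.0229,0.0015,0,0,-0.0328,0.065],[-0.035,0.0217,0.0015,0,0,-0.0328,0.065],[-0.0357,0.0206,0.0015,0,0,-0.0328,0.065]] n 5
```

Emit:
play_rows(
  steps=[
    [[-0.033, 0.025, 0.0015, 0, 0, -0.033, 0.065], [-0.0335, 0.024, 0.0015, 0, 0, -0.033, 0.065], [-0.0345, 0.023, 0.0015, 0, 0, -0.033, 0.065], [-0.035, 0.0215, 0.0015, 0, 0, -0.033, 0.065], [-0.0355, 0.0205, 0.0015, 0, 0, -0.033, 0.065], [0, 0, 0, 0, 0, 0, 0.065], [0, 0, 0, 0, 0, 0, 0.065]],
  ],
)

```text
time_s: 18.55
tool_pos: [0.6043, -0.019, 0.1483]
tool_rot: [-180.0, 0.0, 89.9]
force: [1.2, 0.2, 0.2]
grip_width: 0.0653
grasp_force: 0.0
```

```bash
python3 - <<'E'
from h import *
c=snap('wrist')
o=get_obs();print(o['tool_pos'],o['tool_rot'])
f=c['frame'][:,:,::-1];cv2.imwrite('pics/w5c.png',cv2.resize(f[140:290,220:420],(800,600),interpolation=cv2.INTER_CUBIC))
E
```

```text
[ 0.60408432 -0.01716776  0.14823297] [-1.79952274e+02 -4.03659328e-02  9.00419189e+01]
```

View pics/w5c.png

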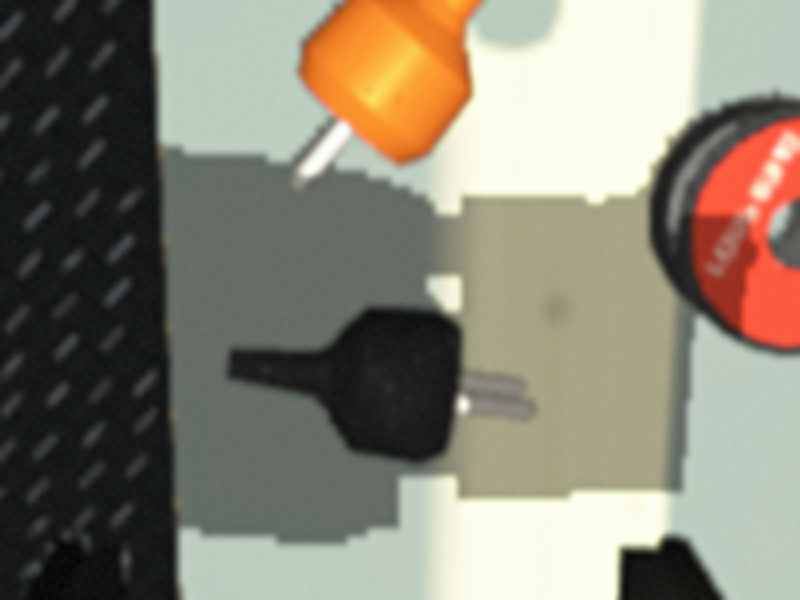

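The wrist crop shows the black plug's body centred at about (400,385). Its pins point right to (530,395) and the boot left to (230,362). The pins and boot run along its long axis, so I'll close across that axis with the fingers only slightly open, which clears the orange plug's pin at (300,180).

```bash
python3 - <<'E'
from h import *
c=snap('wrist');o=get_obs()
g=lambda x,y,z=.018: ray(c,(220+x/4,140+y/4),z)
p=g(400,385);a=g(230,362);b=g(530,395);print(p,a,b,np.degrees(np.arctan2(*(b-a)[1::-1])),np.linalg.norm(b-a))
print('body x-range',g(340,385),g(462,385),'sides',g(405,308),g(405,460))
print(o['tool_pos'],o['tool_rot'])
s=plan(p[0],p[1],.09,174,.05)
E
```

```text
[ 0.61041439 -0.02273316  0.018     ] [ 0.57147445 -0.0172705   0.018     ] [ 0.64039001 -0.02512441  0.018     ] -6.501617593510551 0.06936164354070057
body x-range [ 0.59661471 -0.02273369  0.018     ] [ 0.62467286 -0.02273261  0.018     ] sides [ 0.61143413 -0.00465462  0.018     ] [ 0.61169539 -0.04093697  0.018     ]
[ 0.60403378 -0.01618426  0.14834561] [-1.79963280e+02 -6.26302919e-02  9.01393980e+01]
[[-0.0006,0.0006,0.0053,0,0,-0.1331,0.05],[-0.0007,0.0005,0.0053,0,0,-0.1331,0.05],[-0.0007,0.0004,0.0053,0,0,-0.1331,0.05],[-0.0008,0.0003,0.0053,0,0,-0.1331,0.05],[-0.0008,0.0002,0.0053,0,0,-0.1331,0.05],[-0.0008,0.0001,0.0053,0,0,-0.1331,0.05],[-0.0008,-0.0,0.0053,0,0,-0.1331,0.05],[-0.0008,-0.0001,0.0053,0,0,-0.1331,0.05],[-0.0008,-0.0002,0.0053,0,0,-0.1331,0.05],[-0.0008,-0.0003,0.0053,0,0,-0.1331,0.05],[-0.0007,-0.0004,0.0053,0,0,-0.1331,0.05]] n 11
```

Emit:
play_rows(
  steps=[
    [[0.0, 0.001, 0.005, 0, 0, -0.132, 0.05], [-0.0005, 0.0005, 0.005, 0, 0, -0.132, 0.05], [-0.0005, 0.0005, 0.005, 0, 0, -0.132, 0.05], [-0.0005, 0.0005, 0.005, 0, 0, -0.132, 0.05], [-0.0005, 0, 0.005, 0, 0, -0.132, 0.05], [-0.0005, 0, 0.005, 0, 0, -0.132, 0.05], [-0.0005, 0, 0.005, 0, 0, -0.132, 0.05], [-0.0005, 0, 0.005, 0, 0, -0.132, 0.05], [-0.0005, 0, 0.005, 0, 0, -0.132, 0.05], [-0.0005, 0, 0.005, 0, 0, -0.132, 0.05], [-0.0005, 0, 0.005, 0, 0, -0.132, 0.05], [0, 0, 0, 0, 0, 0, 0.05]],
  ],
)

```text
time_s: 19.85
tool_pos: [0.6091, -0.0186, 0.093]
tool_rot: [180.0, -0.1, 173.4]
force: [0.2, 0.1, 0.9]
grip_width: 0.0496
grasp_force: 0.0
```

Emit:
play_rows(
  steps=[
    [[0, 0, 0, 0, 0, 0, 0.05], [0, 0, 0, 0, 0, 0, 0.05]],
  ],
)

```text
time_s: 20.05
tool_pos: [0.6101, -0.02, 0.094]
tool_rot: [180.0, 0.0, 173.2]
force: [-0.5, -0.2, 0.2]
grip_width: 0.0498
grasp_force: 0.0
```

Emit:
play_rows(
  steps=[
    [[-0.001, -0.0025, 0.03, 0, 0, 0, 0.05], [0, 0, 0.03, 0, 0, 0, 0.05], [0, 0, 0.02, 0, 0, 0, 0.05], [0, 0, 0.006, 0, 0, 0, 0.05], [0, 0, 0, 0, 0, 0, 0.05], [0, 0, 0, 0, 0, 0, 0.0], [0, 0, 0, 0, 0, 0, 0.0], [0, 0, 0, 0, 0, 0, 0.0], [0, 0, 0, 0, 0, 0, 0.0], [0, 0, 0, 0, 0, 0, 0.0]],
  ],
  force=25,
)

```text
time_s: 21.05
tool_pos: [0.6116, -0.0234, 0.0088]
tool_rot: [180.0, 0.1, 173.2]
force: [-1.2, 0.5, 4.9]
grip_width: 0.0328
grasp_force: 25.0
```

Emit:
play_rows(
  steps=[
    [[0, 0, -0.02, 0, 0, 0, 0], [0, 0, -0.045, 0, 0, 0, 0], [0, 0, -0.045, 0, 0, 0, 0], [0, 0, 0, 0, 0, 0, 0], [0, 0, 0, 0, 0, 0, 0]],
  ],
)

```text
time_s: 21.55
tool_pos: [0.6113, -0.0235, 0.1188]
tool_rot: [180.0, 0.1, 173.2]
force: [-0.0, 0.6, -1.2]
grip_width: 0.033
grasp_force: 25.0
```

```bash
python3 - <<'E'
from h import *
o=get_obs();print(o['tool_pos'],o['tool_rot'],o['grip_width'])
plan(.5236,.2495,.125,120.8,0)
c=snap('wrist')
f=c['frame'][:,:,::-1];cv2.imwrite('pics/w6c.png',cv2.resize(f[160:360,180:460],(784,560)))
E
```

```text
[ 0.61134836 -0.0234842   0.11881946] [1.79960307e+02 1.46294373e-01 1.73248408e+02] 0.03301355528566596
[[0.017,0.0373,-0.0009,0,0,0.1308,0],[0.0217,0.0347,-0.0009,0,0,0.1308,0],[0.0261,0.0316,-0.0009,0,0,0.1308,0],[0.03,0.0279,-0.0009,0,0,0.1308,0],[0.0334,0.0238,-0.0009,0,0,0.1308,0],[0.0362,0.0192,-0.0009,0,0,0.1308,0],[0.0384,0.0143,-0.0009,0,0,0.1308,0]] n 7
```

View pics/w6c.png

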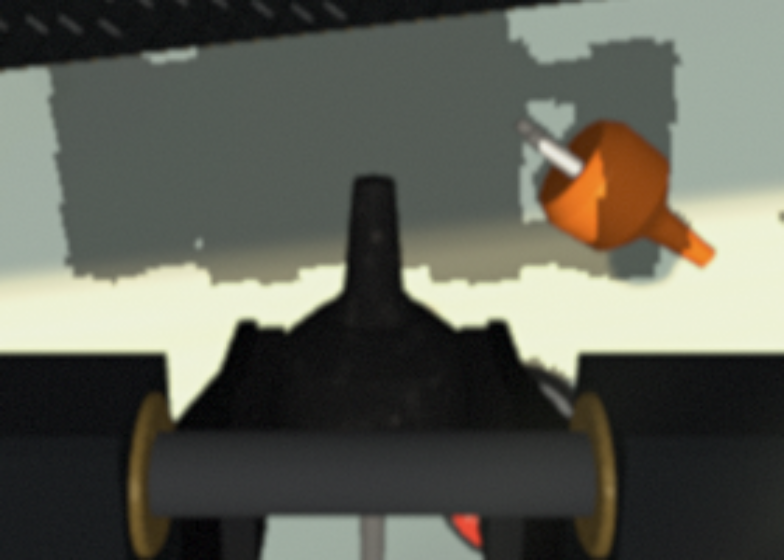

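The wrist view shows the plug held squarely, with the boot pointing up the image at (375,200).

Emit:
play_rows(
  steps=[
    [[0.017, 0.0375, -0.001, 0, 0, 0.131, 0], [0.0215, 0.0345, -0.001, 0, 0, 0.131, 0], [0.026, 0.0315, -0.001, 0, 0, 0.131, 0], [0.03, 0.028, -0.001, 0, 0, 0.131, 0], [0.0335, 0.024, -0.001, 0, 0, 0.131, 0], [0.036, 0.019, -0.001, 0, 0, 0.131, 0], [0.0385, 0.0145, -0.001, 0, 0, 0.131, 0], [0, 0, 0, 0, 0, 0, 0], [0, 0, 0, 0, 0, 0, 0], [0, 0, 0, 0, 0, 0, 0]],
  ],
)

```text
time_s: 22.6
tool_pos: [0.5232, 0.2479, 0.1232]
tool_rot: [-179.8, 0.1, 120.7]
force: [-0.0, -0.4, -0.4]
grip_width: 0.0328
grasp_force: 25.0
```

```bash
python3 - <<'E'
from h import *
o=get_obs();print(o['tool_pos'],o['tool_rot'],o['grip_width'])
plan(.5236,.2495,.06,120.8,0)
E
```

```text
[0.52322831 0.24786563 0.12319394] [-1.79850000e+02  5.65622524e-02  1.20664616e+02] 0.032806048470101754
[[0.0006,0.0006,0.0316,0,0,-0.0012,0],[0.0006,0.0006,0.0316,0,0,-0.0012,0]] n 2
```

Emit:
play_rows(
  steps=[
    [[0.001, 0.001, 0.03, 0, 0, 0, 0], [0, 0, 0.03, 0, 0, 0, 0], [0, 0, 0.025, 0, 0, 0, 0], [0, 0, 0.012, 0, 0, 0, 0], [0, 0, 0.006, 0, 0, 0, 0], [0, 0, 0, 0, 0, 0, 0], [0, 0, 0, 0, 0, 0, 0]],
  ],
)

```text
time_s: 23.3
tool_pos: [0.5248, 0.2511, 0.0227]
tool_rot: [179.9, 0.0, 120.7]
force: [-0.2, 0.9, -0.3]
grip_width: 0.0328
grasp_force: 25.0
```

Emit:
play_rows(
  steps=[
    [[0, 0, 0.003, 0, 0, 0, 0], [0, 0, 0.003, 0, 0, 0, 0], [0, 0, 0, 0, 0, 0, 0], [0, 0, 0, 0, 0, 0, 0]],
  ],
)

```text
time_s: 23.7
tool_pos: [0.5238, 0.2512, 0.0157]
tool_rot: [180.0, -0.0, 120.7]
force: [0.6, 0.6, -0.5]
grip_width: 0.0331
grasp_force: 25.0
```

Now about 1 mm above the floor with no contact. I release and rise, then look at both trays.

Emit:
play_rows(
  steps=[
    [[0, 0, 0.001, 0, 0, 0, 0], [0, 0, 0, 0, 0, 0, 0.04], [0, 0, 0, 0, 0, 0, 0.04], [0, 0, 0, 0, 0, 0, 0.04], [0, 0, 0, 0, 0, 0, 0.04], [0, 0, -0.03, 0, 0, 0, 0.04], [0, 0, -0.05, 0, 0, 0, 0.04], [0, 0, -0.05, 0, 0, 0, 0.04]],
  ],
)

```text
time_s: 24.5
tool_pos: [0.5231, 0.2506, 0.1453]
tool_rot: [-179.9, 0.0, 120.7]
force: [1.0, 1.3, 0.0]
grip_width: 0.0398
grasp_force: 0.0
```

```bash
python3 - <<'E'
from h import *
o=get_obs();print(o['tool_pos'],o['tool_rot'],o['force'])
plan(.5212,-.2356,.2,124.6,.04)
E
```

```text
[0.5230615  0.25062432 0.14534796] [-1.79885146e+02  1.10471545e-02  1.20706112e+02] [0.9507157  1.34636949 0.02608378]
[[-0.0379,-0.0227,-0.005,0,0,-0.0062,0.04],[-0.0378,-0.023,-0.005,0,0,-0.0062,0.04],[-0.0376,-0.0232,-0.005,0,0,-0.0062,0.04],[-0.0375,-0.0234,-0.005,0,0,-0.0062,0.04],[-0.0373,-0.0236,-0.005,0,0,-0.0062,0.04],[-0.0372,-0.0239,-0.005,0,0,-0.0062,0.04],[-0.0371,-0.0241,-0.005,0,0,-0.0062,0.04],[-0.0369,-0.0243,-0.005,0,0,-0.0062,0.04],[-0.0367,-0.0246,-0.005,0,0,-0.0062,0.04],[-0.0366,-0.0248,-0.005,0,0,-0.0062,0.04],[-0.0364,-0.025,-0.005,0,0,-0.0062,0.04]] n 11
```

Emit:
play_rows(
  steps=[
    [[-0.038, -0.0225, -0.005, 0, 0, -0.006, 0.04], [-0.038, -0.023, -0.005, 0, 0, -0.006, 0.04], [-0.0375, -0.023, -0.005, 0, 0, -0.006, 0.04], [-0.0375, -0.0235, -0.005, 0, 0, -0.006, 0.04], [-0.0375, -0.0235, -0.005, 0, 0, -0.006, 0.04], [-0.037, -0.024, -0.005, 0, 0, -0.006, 0.04], [0, 0, 0, 0, 0, 0, 0.04]],
  ],
)

```text
time_s: 25.2
tool_pos: [0.5231, -0.0222, 0.1759]
tool_rot: [180.0, 0.2, 122.1]
force: [-0.5, -0.3, -0.1]
grip_width: 0.0399
grasp_force: 0.0
```

```bash
python3 - <<'E'
from h import *
c=snap('top');f=c['frame'][:,:,::-1]
A=cv2.resize(f[205:295,185:305],(800,600),interpolation=cv2.INTER_CUBIC)[:,:] # 6.667
B=cv2.resize(f[193:313,400:510],(550,600),interpolation=cv2.INTER_CUBIC) #5x
A=cv2.resize(f[205:295,185:305],(600,450),interpolation=cv2.INTER_CUBIC)
im=np.zeros((600,800,3),np.uint8);A4=cv2.resize(f[205:295,185:305],(432,324),interpolation=cv2.INTER_CUBIC)
cv2.imwrite('pics/t4g.png',cv2.resize(f[205:295,185:305],(800,600),interpolation=cv2.INTER_CUBIC))
cv2.imwrite('pics/t4b.png',B)
o=get_obs();print(o['tool_pos'],o['tool_rot'])
# subpixel rim fit of both trays: silhouettes rect + model
for n in('grey_tray','blue_tray'):
    for r in silhouettes('top',n)[:2]:
        ys,xs=np.nonzero(r['pixels']);P=np.array([ray(c,p,.052)[:2] for p in zip(xs,ys)])
        print(n,r['p'],r['extent'],cv2.minAreaRect((P*1000).astype(np.float32)))
for n,C,a in(('g',(.5145,.2085,.003),80.8),('b',(.5212,-.2356,.002),-145.4)):
    th=np.radians(a);u=np.array([np.cos(th),np.sin(th),0]);v=np.array([-u[1],u[0],0])
    L=[np.array(C)+a*.103*u+b*.063*v+[0,0,.05] for a,b in((1,1),(1,-1),(-1,-1),(-1,1))]+[np.array(C)+b*.03*v+[0,0,.042] for b in(1,-1)]
    q=proj(c,L); print(n,(((q-[185,205])*6.667) if n=='g' else (q-[400,193])*5).round().tolist())
E
```

```text
[ 0.52312954 -0.01803039  0.17535344] [1.79931089e+02 5.95358947e-02 1.22366154e+02]
grey_tray 0.69 [191.4, 211.3, 296.1, 283.3] ((517.3014526367188, 217.99188232421875), (222.22142028808594, 129.84266662597656), 81.18797302246094)
grey_tray 0.44 [451.3, 261.8, 468.3, 274.1] ((483.22857666015625, -249.079345703125), (13.552142143249512, 46.57326889038086), 34.57494354248047)
blue_tray 0.79 [409.1, 196.1, 501.8, 310.4] ((514.5719604492188, -238.8045654296875), (223.40350341796875, 129.9287109375), 34.65095520019531)
g [[62.0, 436.0], [137.0, 53.0], [762.0, 166.0], [691.0, 551.0], [399.0, 393.0], [434.0, 211.0]]
b [[526.0, 410.0], [283.0, 573.0], [13.0, 171.0], [255.0, 11.0], [322.0, 253.0], [207.0, 329.0]]
```

View pics/t4g.png

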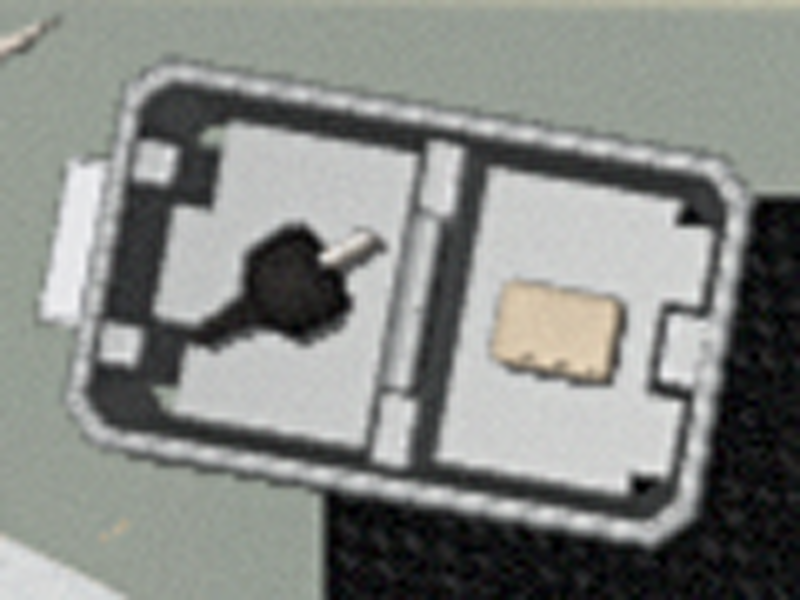

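View pics/t4b.png

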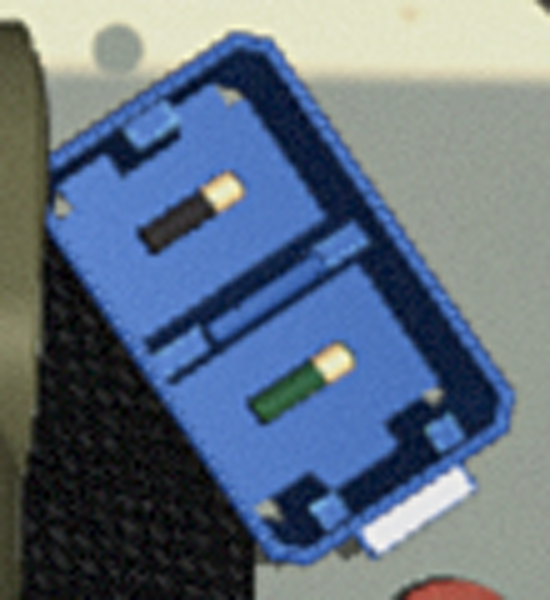

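Both trays are as wanted. The plug lies at (300,285) and the adapter at (557,332) in the grey tray; the cells lie at (190,212) and (300,385) in the blue one. The models fit to about 1 mm. Next I grip the blue tray's bar.

```bash
python3 - <<'E'
from h import *
s=plan(.5205,-.2363,.12,124.6,.035)
E
```

```text
[[-0.031,-0.0204,0.0091,0,0,-0.0054,0.035],[-0.0309,-0.0206,0.0091,0,0,-0.0054,0.035],[-0.0308,-0.0208,0.0091,0,0,-0.0054,0.035],[-0.0307,-0.0209,0.0091,0,0,-0.0054,0.035],[-0.0306,-0.0211,0.0091,0,0,-0.0054,0.035],[-0.0304,-0.0213,0.0091,0,0,-0.0054,0.035]] n 6
```

Emit:
play_rows(
  steps=[
    [[-0.031, -0.0205, 0.009, 0, 0, -0.0055, 0.035], [-0.031, -0.0205, 0.009, 0, 0, -0.0055, 0.035], [-0.031, -0.021, 0.009, 0, 0, -0.0055, 0.035], [-0.0305, -0.021, 0.009, 0, 0, -0.0055, 0.035], [-0.0305, -0.021, 0.009, 0, 0, -0.0055, 0.035], [-0.0305, -0.021, 0.009, 0, 0, -0.0055, 0.035], [0, 0, 0, 0, 0, 0, 0.035], [0, 0, 0, 0, 0, 0, 0.035], [0, 0, 0, 0, 0, 0, 0.035]],
  ],
)

```text
time_s: 26.25
tool_pos: [0.5218, -0.2344, 0.1203]
tool_rot: [180.0, -0.1, 124.9]
force: [0.2, 0.8, -0.7]
grip_width: 0.0351
grasp_force: 0.0
```

```bash
python3 - <<'E'
from h import *
o=get_obs();print(o['tool_pos'],o['tool_rot'],o['grip_width'])
plan(.5205,-.2363,.035,124.6,.035,2)
E
```

```text
[ 0.52177843 -0.234361    0.12030835] [ 1.79961024e+02 -6.36078683e-02  1.24859271e+02] 0.03508703352586859
[[-0.0004,-0.0011,0.0427,0,0,0.0023,0.035],[-0.0004,-0.0011,0.0427,0,0,0.0023,0.035]] n 2
```

Emit:
play_rows(
  steps=[
    [[-0.001, -0.002, 0.04, 0, 0, 0.004, 0.035], [0, 0, 0.035, 0, 0, 0, 0.035], [0, 0, 0.01, 0, 0, 0, 0.035], [0, 0, 0.004, 0, 0, 0, 0.035], [0, 0, 0, 0, 0, 0, 0.035], [0, 0, 0, 0, 0, 0, 0.035]],
  ],
  force=45,
)

```text
time_s: 26.85
tool_pos: [0.5213, -0.2391, 0.0333]
tool_rot: [179.9, 0.1, 124.5]
force: [0.8, -0.5, -0.2]
grip_width: 0.0349
grasp_force: 0.0
```

Emit:
play_rows(
  steps=[
    [[0, 0, 0.003, 0, 0, 0, 0.035], [0, 0, 0, 0, 0, 0, 0.035], [0, 0, 0, 0, 0, 0, 0.0], [0, 0, 0, 0, 0, 0, 0.0], [0, 0, 0, 0, 0, 0, 0.0], [0, 0, 0, 0, 0, 0, 0.0], [0, 0, 0, 0, 0, 0, 0.0]],
  ],
)

```text
time_s: 27.55
tool_pos: [0.5199, -0.2389, 0.0286]
tool_rot: [180.0, 0.0, 124.4]
force: [0.0, -0.8, 1.1]
grip_width: 0.0108
grasp_force: 44.9
```

Emit:
play_rows(
  steps=[
    [[0, 0, -0.01, 0, 0, 0, 0.0], [0, 0, -0.02, 0, 0, 0, 0.0], [0, 0, -0.03, 0, 0, 0, 0.0], [0, 0, -0.04, 0, 0, 0, 0.0], [0, 0, -0.03, 0, 0, 0, 0.0], [0, 0, 0, 0, 0, 0, 0.0], [0, 0, 0, 0, 0, 0, 0.0]],
  ],
)

```text
time_s: 28.25
tool_pos: [0.5198, -0.2389, 0.1591]
tool_rot: [179.9, 0.0, 124.4]
force: [0.3, 0.3, -2.1]
grip_width: 0.0109
grasp_force: 44.9
```

```bash
python3 - <<'E'
from h import *
o=get_obs();print(o['tool_pos'],o['tool_rot'],o['grip_width'],o['force'],o['wrist_torque'])
c=snap('side');f=c['frame'][:,:,::-1]
q=proj(c,o['tool_pos'])[0].astype(int);print(q)
x,y=q[0]-100,q[1]-75
cv2.imwrite('pics/s2.png',cv2.resize(f[max(y,0):y+150,max(x,0):x+200],(800,600)))
s=plan(*o['tool_pos'][:2],.16,float(o['tool_rot'][2]),0,1)
plan(.5147,.2088,.16,171.2,0,start=s)
E
```

```text
[ 0.51976434 -0.23889243  0.15905105] [1.79944180e+02 2.19252535e-02 1.24432159e+02] 0.010948616420677968 [ 0.28394375  0.34318022 -2.13418993] [-0.03048714  0.01350601  0.03874242]
[366 176]
[[-0.0008,0.0003,-0.0022,0,0,0.0001,0]] n 1
[[0.0372,0.0249,-0.0,0,0,-0.0816,0],[0.0351,0.0278,-0.0,0,0,-0.0816,0],[0.0327,0.0306,-0.0,0,0,-0.0816,0],[0.0301,0.0332,-0.0,0,0,-0.0816,0],[0.0273,0.0355,-0.0,0,0,-0.0816,0],[0.0243,0.0376,-0.0,0,0,-0.0816,0],[0.0211,0.0395,-0.0,0,0,-0.0816,0],[0.0178,0.0411,-0.0,0,0,-0.0816,0],[0.0144,0.0424,-0.0,0,0,-0.0816,0],[0.0109,0.0434,-0.0,0,0,-0.0816,0]] n 10
```

View pics/s2.png

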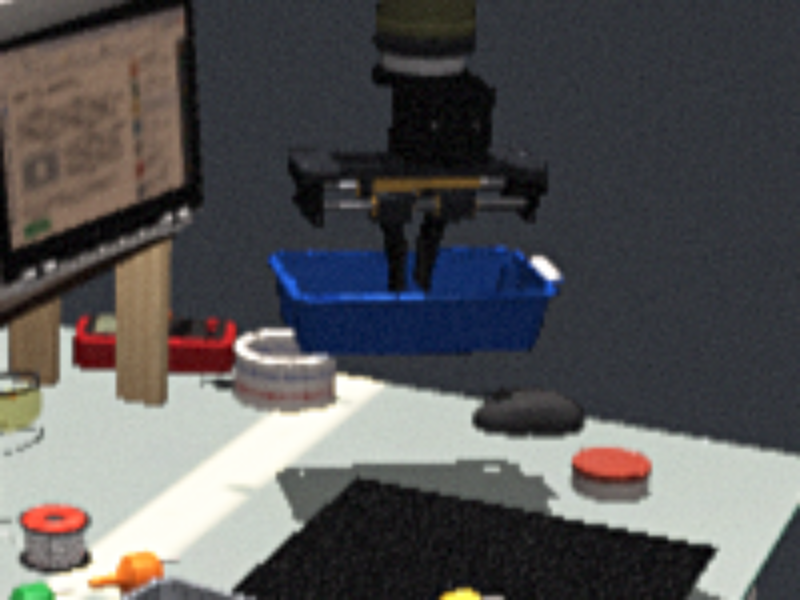

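The side view shows the tray lifted level, with the label at the right end.

```bash
python3 - <<'E'
from h import *
plan(.5147,.2088,.159,171.2,0,12)
E
```

```text
[[0.0309,0.0208,-0.0001,0,0,-0.068,0],[0.0295,0.0228,-0.0001,0,0,-0.068,0],[0.0278,0.0248,-0.0001,0,0,-0.068,0],[0.0261,0.0266,-0.0001,0,0,-0.068,0],[0.0242,0.0283,-0.0001,0,0,-0.068,0],[0.0222,0.0299,-0.0001,0,0,-0.068,0],[0.0202,0.0314,-0.0001,0,0,-0.068,0],[0.018,0.0326,-0.0001,0,0,-0.068,0],[0.0157,0.0338,-0.0001,0,0,-0.068,0],[0.0134,0.0348,-0.0001,0,0,-0.068,0],[0.011,0.0356,-0.0001,0,0,-0.068,0],[0.0085,0.0363,-0.0001,0,0,-0.068,0]] n 12
```

Emit:
play_rows(
  steps=[
    [[0.031, 0.021, 0, 0, 0, -0.068, 0], [0.0295, 0.023, 0, 0, 0, -0.068, 0], [0.028, 0.025, 0, 0, 0, -0.068, 0], [0.026, 0.0265, 0, 0, 0, -0.068, 0], [0.024, 0.0285, 0, 0, 0, -0.068, 0], [0.022, 0.03, 0, 0, 0, -0.068, 0], [0.02, 0.0315, 0, 0, 0, -0.068, 0], [0.018, 0.0325, 0, 0, 0, -0.068, 0], [0.0155, 0.034, 0, 0, 0, -0.068, 0], [0.0135, 0.035, 0, 0, 0, -0.068, 0], [0.011, 0.0355, 0, 0, 0, -0.068, 0], [0.0085, 0.0365, 0, 0, 0, -0.068, 0]],
  ],
)

```text
time_s: 29.5
tool_pos: [0.5152, 0.2099, 0.1564]
tool_rot: [-179.9, -0.2, 171.3]
force: [0.7, -0.6, -2.6]
grip_width: 0.0108
grasp_force: 44.9
```

Emit:
play_rows(
  steps=[
    [[0, 0, 0, 0, 0, 0, 0], [0, 0, 0, 0, 0, 0, 0], [0, 0, 0, 0, 0, 0, 0]],
  ],
)

```text
time_s: 29.8
tool_pos: [0.5162, 0.2073, 0.1572]
tool_rot: [-179.9, -0.1, 171.1]
force: [-0.8, 0.3, -2.1]
grip_width: 0.0105
grasp_force: 44.9
```

```bash
python3 - <<'E'
from h import *
for i in range(4): c=snap('top');o=get_obs();print(o['tool_pos'],o['tool_rot'],o['grip_width'])
f=c['frame'][:,:,::-1]
cv2.imwrite('pics/t5.png',cv2.resize(f[195:315,165:325],(800,600),interpolation=cv2.INTER_CUBIC))
X,Y,Z=o['tool_pos'];zb=Z-.0286+.002
for C,a in(((X,Y,zb),o['tool_rot'][2]-270),):
    th=np.radians(a);u=np.array([np.cos(th),np.sin(th),0]);v=np.array([-u[1],u[0],0])
    L=[np.array(C)+a*.103*u+b*.063*v+[0,0,.05] for a,b in((1,1),(1,-1),(-1,-1),(-1,1))]
    print(((proj(c,L)-[165,195])*5).round().tolist())
E
```

```text
[0.51649441 0.20712758 0.157591  ] [-1.79901176e+02 -7.19479660e-02  1.71047140e+02] 0.010325996506179783
[0.51668538 0.20720417 0.15791727] [-1.79933118e+02 -4.76718558e-02  1.71034656e+02] 0.010645220264134062
[0.51680139 0.20744601 0.15819539] [-1.79959159e+02 -2.55332916e-02  1.71046718e+02] 0.010721262425213901
[0.5168587  0.20772044 0.15838464] [-1.79980843e+02 -1.30580997e-02  1.71060892e+02] 0.010616926028859339
[[656.0, 140.0], [598.0, 462.0], [71.0, 368.0], [133.0, 47.0]]
```

View pics/t5.png

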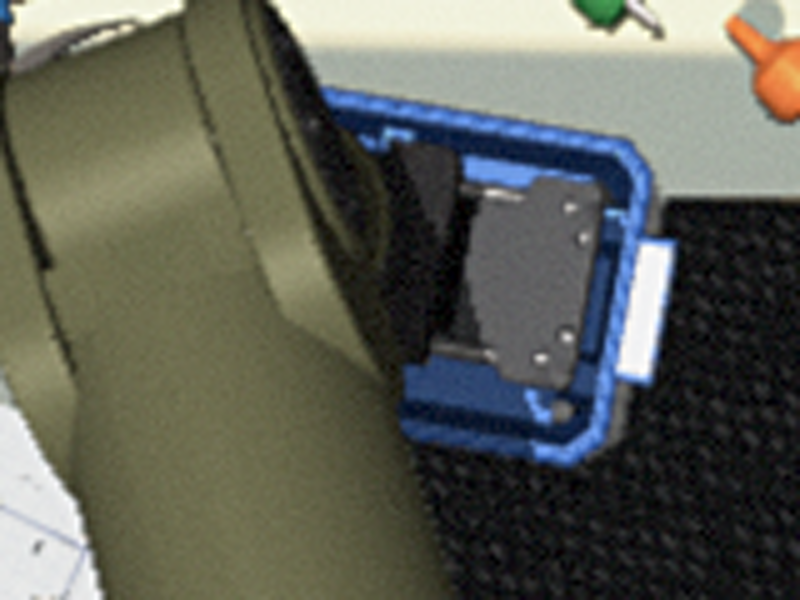

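The top view shows the blue tray over the grey one, label at the right end (650,310), opposite the grey label. It needs about 2 mm towards +y before lowering.

Emit:
play_rows(
  steps=[
    [[0, 0.002, 0, 0, 0, -0.002, 0], [0, 0, 0.02, 0, 0, 0, 0], [0, 0, 0.02, 0, 0, 0, 0], [0, 0, 0.02, 0, 0, 0, 0], [0, 0, 0.01, 0, 0, 0, 0], [0, 0, 0, 0, 0, 0, 0], [0, 0, 0, 0, 0, 0, 0], [0, 0, 0, 0, 0, 0, 0]],
  ],
)

```text
time_s: 30.8
tool_pos: [0.518, 0.2114, 0.0899]
tool_rot: [179.9, 0.1, 171.3]
force: [1.1, 0.2, -1.5]
grip_width: 0.0108
grasp_force: 44.9
```

Emit:
play_rows(
  steps=[
    [[0, 0, 0.002, 0, 0, 0, 0], [0, 0, 0, 0, 0, 0, 0], [0, 0, 0, 0, 0, 0, 0], [0, 0, 0, 0, 0, 0, 0], [0, 0, 0, 0, 0, 0, 0]],
  ],
)

```text
time_s: 31.3
tool_pos: [0.5171, 0.2111, 0.0867]
tool_rot: [180.0, 0.0, 171.3]
force: [0.7, 0.1, -1.5]
grip_width: 0.0106
grasp_force: 44.9
```

Emit:
play_rows(
  steps=[
    [[0, -0.0015, 0.003, 0, 0, 0, 0], [0, 0, 0.003, 0, 0, 0, 0], [0, 0, 0.003, 0, 0, 0, 0], [0, 0, 0, 0, 0, 0, 0], [0, 0, 0, 0, 0, 0, 0], [0, 0, 0, 0, 0, 0, 0]],
  ],
)

```text
time_s: 31.9
tool_pos: [0.5169, 0.2096, 0.0777]
tool_rot: [180.0, 0.0, 171.3]
force: [0.5, -1.1, -1.5]
grip_width: 0.0102
grasp_force: 44.9
```

Emit:
play_rows(
  steps=[
    [[0, 0, 0.002, 0, 0, 0, 0], [0, 0, 0.001, 0, 0, 0, 0], [0, 0, 0, 0, 0, 0, 0], [0, 0, 0, 0, 0, 0, 0]],
  ],
)

```text
time_s: 32.3
tool_pos: [0.5168, 0.2095, 0.0746]
tool_rot: [180.0, 0.0, 171.3]
force: [0.5, 0.2, -2.1]
grip_width: 0.0107
grasp_force: 44.9
```

Emit:
play_rows(
  steps=[
    [[0, 0, 0.001, 0, 0, 0, 0], [0, 0, 0.001, 0, 0, 0, 0], [0, 0, 0, 0, 0, 0, 0], [0, 0, 0, 0, 0, 0, 0]],
  ],
)

```text
time_s: 32.7
tool_pos: [0.5169, 0.2096, 0.0726]
tool_rot: [180.0, 0.0, 171.3]
force: [-0.5, -0.7, -1.5]
grip_width: 0.0108
grasp_force: 44.9
```

Emit:
play_rows(
  steps=[
    [[0, 0, 0.001, 0, 0, 0, 0], [0, 0, 0.001, 0, 0, 0, 0], [0, 0, 0, 0, 0, 0, 0], [0, 0, 0, 0, 0, 0, 0]],
  ],
)

```text
time_s: 33.1
tool_pos: [0.5169, 0.2096, 0.0725]
tool_rot: [180.0, 0.0, 171.3]
force: [-3.9, -1.8, 10.4]
grip_width: 0.0104
grasp_force: 44.9
```

Emit:
play_rows(
  steps=[
    [[0, 0, -0.0015, 0, 0, 0, 0], [0, 0, 0, 0, 0, 0, 0], [0, 0, 0, 0, 0, 0, 0.02], [0, 0, 0, 0, 0, 0, 0.028], [0, 0, 0, 0, 0, 0, 0.028], [0, 0, 0, 0, 0, 0, 0.028], [0, 0, -0.02, 0, 0, 0, 0.028], [0, 0, -0.05, 0, 0, 0, 0.028], [0, 0, -0.05, 0, 0, 0, 0.028], [0, 0, -0.03, 0, 0, 0, 0.028]],
  ],
)

```text
time_s: 34.1
tool_pos: [0.5181, 0.21, 0.2262]
tool_rot: [179.8, 0.2, 171.3]
force: [0.5, -0.4, 0.4]
grip_width: 0.028
grasp_force: 0.0
```

```bash
python3 - <<'E'
from h import *
o=get_obs();print(o['tool_pos'],o['tool_rot'],o['force'],o['grip_width'])
plan(.53,-.05,.25,120,.04,9)
E
```

```text
[0.51813296 0.20996881 0.22624507] [179.82558636   0.23576772 171.29354223] [ 0.52543793 -0.43280025  0.38203173] 0.027987925801156697
[[-0.0057,-0.0284,-0.0026,0,0,0.0995,0.04],[-0.0085,-0.0276,-0.0026,0,0,0.0995,0.04],[-0.0112,-0.0267,-0.0026,0,0,0.0995,0.04],[-0.0138,-0.0254,-0.0026,0,0,0.0995,0.04],[-0.0162,-0.0239,-0.0026,0,0,0.0995,0.04],[-0.0185,-0.0222,-0.0026,0,0,0.0995,0.04],[-0.0206,-0.0203,-0.0026,0,0,0.0995,0.04],[-0.0225,-0.0181,-0.0026,0,0,0.0995,0.04],[-0.0242,-0.0158,-0.0026,0,0,0.0995,0.04]] n 9
```

Emit:
play_rows(
  steps=[
    [[-0.0055, -0.0285, -0.0025, 0, 0, 0.1, 0.04], [-0.0085, -0.0275, -0.0025, 0, 0, 0.1, 0.04], [-0.011, -0.0265, -0.0025, 0, 0, 0.1, 0.04], [-0.014, -0.0255, -0.0025, 0, 0, 0.1, 0.04], [-0.016, -0.024, -0.0025, 0, 0, 0.1, 0.04], [-0.0185, -0.022, -0.0025, 0, 0, 0.1, 0.04], [-0.0205, -0.02, -0.0025, 0, 0, 0.1, 0.04], [-0.0225, -0.018, -0.0025, 0, 0, 0.1, 0.04], [-0.024, -0.016, -0.0025, 0, 0, 0.1, 0.04], [0, 0, 0, 0, 0, 0, 0.04]],
  ],
)

```text
time_s: 35.1
tool_pos: [0.5278, -0.0552, 0.2452]
tool_rot: [180.0, 0.1, 119.2]
force: [-0.3, -0.7, -0.6]
grip_width: 0.04
grasp_force: 0.0
```

```bash
python3 - <<'E'
from h import *
c=snap('top')['frame'][:,:,::-1];s=snap('side');f=s['frame'][:,:,::-1]
a=cv2.resize(c[200:300,175:315],(448,320),interpolation=cv2.INTER_CUBIC)
q=proj(s,[.515,.21,.05])[0].astype(int)
b=cv2.resize(f[q[1]-50:q[1]+50,q[0]-70:q[0]+70],(784,560)[:2])
b=cv2.resize(f[q[1]-45:q[1]+45,q[0]-70:q[0]+70],(448,288),interpolation=cv2.INTER_CUBIC)
cv2.imwrite('pics/fin.png',cv2.resize(np.vstack([a,b]),None,fx=.98,fy=.98))
E
```

```text
(no output)
```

View pics/fin.png

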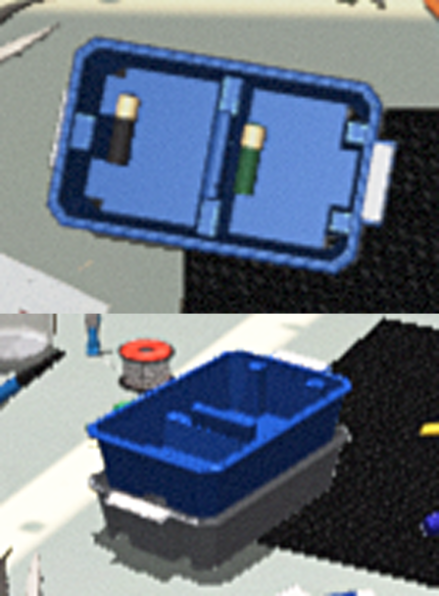

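The final view shows the blue tray standing high and square on the grey one, with the labels at opposite ends. Each cell lies in its own bay, at (122,130) and (249,160), and nothing is being touched.

```bash
python3 -c "
from cell import *
print(sign_off())"
```

```text
the job is handed in; nothing more can be done
None
```

The job is done and handed in at about 35 s: the plug and adapter are in the grey tray, one AA cell is in each blue bay, and the blue tray stands squarely on the grey one's posts with the labels at opposite ends. Both cells rolled to one side of their bays while the tray was being moved, but they stayed on the floor and apart.

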